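# Tip the set collars from the scoop into the blue bin

## Task

Pick up the red scoop by its black grip and pour all four steel rings from it into the small blue bin, not the orange box. Leave the bin standing where it is, and then set the empty scoop back down upright on the desk.

Things in the scene. Friction and masses are not known exactly. Their poses are not given: they have to be found in the camera images.
- scoop_grip (a point): Centre of the black grip of the red scoop, 55 mm above the scoop's underside. Axes: x towards the pouring lip, y left, z up as it stands. The grip is an upright plate 12 mm thick (y), 46 mm long (x), 32 to 78 mm above the desk, its centre 22 mm behind the scoop's back wall. Full scoop about 0.24 kg, balance point about 50 mm ahead of here. The rings start flat on its floor.
- scoop_lip (a point): Middle of the pouring lip, 132 mm ahead (x) of the grip point and 10 mm below it; same axes. The scoop is an open cup, 64 mm wide, 50 mm high, floor 60 mm long; its front wall slopes up at 40 degrees to this lip, between cheeks up to 20 mm higher. Rings slide out when it is tipped lip-down by 60 to 80 degrees, all of them by 90.
- bin_floor (a point): Centre of the inner floor of the small blue plastic bin, 147 x 107 mm outside (long side along its x), rim 52 mm above the desk, inside 116 x 76 mm, 49 mm deep. It stands loose on the desk, about 0.3 kg. z up.
- orange_box: Open orange box, 60 (x) x 93 (y) x 62 mm, a bystander that does not move; origin at the centre of its underside. Not the place for the rings. It and the bin swap places from case to case.
- ring_0: One of the four steel rings (set collars) in the scoop, 23 mm across, 12 mm high, 0.03 kg; origin at the centre of its lower face.
- ring_1: One of the four steel rings (set collars) in the scoop, 23 mm across, 12 mm high, 0.03 kg; origin at the centre of its lower face.
- ring_2: One of the four steel rings (set collars) in the scoop, 23 mm across, 12 mm high, 0.03 kg; origin at the centre of its lower face.
- ring_3: One of the four steel rings (set collars) in the scoop, 23 mm across, 12 mm high, 0.03 kg; origin at the centre of its lower face.

How it is judged:
By the outcome, as a careful person would: the job done as asked, in the order asked, and still so for the second after the job is handed in, with the robot touching nothing.
It also fails if it takes over 53 s, if anything falls off the work surface, if the arm or the gripper's body presses on something with over 40 N, if the wrist force passes 120 N, or if a joint passes its speed limit or range.

## Robot

A 6-joint arm with a two-finger parallel gripper is mounted at the origin on a cart in front of the work surface, level with it; the furniture and walls round the work are solid. World frame = base frame: x ahead of the robot, y to its left, z up, the work surface at z = 0. Lengths are in m, angles in degrees, forces in N, time in s.
With the tool pointing down it reaches from about 0.4 to 0.925 m from the base axis. Payload 3.4 kg.
Tool frame: the origin (TCP) lies at the very end of the fingers, on their centre line; the grasp point (between the pads) lies 19 mm behind it; z points along the fingers, y is the line along which they close (so a half turn about z gives the same grasp; the last joint's range is limited). The gripper opens to 85 mm and grips with 20 to 120 N. Pads are 22 mm wide; open, the fingers measure 114 mm over their backs; the gripper's body (76 mm by 85 mm) begins 54 mm behind the grasp point. The pads swing forward as they close: fully open they stand 13 mm farther back than shut.
Start: joints at [-75.946, 17.578, 86.31, -0, 76.112, -4.211], TCP at [0.18, -0.546, 0.231] pointing down, gripper open.
Joint ranges: [-179.03, 179.03], [-60, 130.46], [8.19, 133.38], [-81.62, 261.62], [5.75, 156.47], [-153.77, 153.77]. Speed limits (degrees/s): [147.25, 147.25, 180, 180, 180, 180].

## Interface

Orientations are given as a 3x3 rotation matrix whose columns are the frame's x, y, z axes.
In Python, from plant import bot, viewer gives the robot as it stands.
- The arm moves only by the shell command python3 -m crank 'ROWS'. ROWS is text: rows parted by semicolons, each of 5 numbers parted by spaces: the shift along the tool's x, y, z in m, then the turn about the tool's z in degrees, then the finger opening in m, from 0 to 0.0854. In form: x y z roll hand; .... A call has 1 to 10 rows; each row shifts and turns the commanded pose from where the row before left it, along the tool's axes as they then stand; what a row does not reach is not made up. A row lasts 1/10 s, in which the tool goes at most 50 mm and 8.59 degrees, less where a joint would pass 70% of its speed; a pose out of reach is approached as far as the arm can. A call with a gripper value outside its range is refused whole. The fingers move at their own pace and stop on an object; the grip force is fixed at half the most. Time passes only in rows, so rows that do not move let the fingers close. It gives the time, the measured TCP pose, the force, the opening and the grip force at its end, in the units of the state.
- bot.get_state(): the state, without advancing time (a new reading comes with each control period).
- viewer.capture(name): name is "scene" or "side" or "wrist"; returns the picture (420x560x3 uint8, red, green, blue); there is no depth.
- viewer.camera_params(name): a dict with "K" (3x3 intrinsics, pixels), "rvec" (rotation vector, rad) and "tvec" (3), from world to camera coordinates, as OpenCV has them. Camera axes: x right, y down, z forward; pixel columns grow to the right and rows downward; lengths in m; the calibration is good to about 2 mm. The wrist camera is an equidistant fisheye: a pixel r from the principal point sees the ray r / f radians off the axis. A picture is of the moment at which its call begins: read the wrist's pose just before it. camera_params takes no time and is no camera call; for the wrist camera it gives the pose at the moment of the call.
- bot.finish_job(): hands the job in; it is judged then, once.
The state is a dict: "time": time; "qpos": joint angles; "dq": joint speeds; "tau": joint torques, N m; "tcp_pos": TCP position; "ee_rot": TCP orientation; "ft_force": force on the tool from outside, world axes, zero at the start; "wrist_torque": the same for the moment, N m; "width": opening from 0.0 (shut) to 1.0 (fully open); "finger_force": force on a finger pad.
Only numpy, scipy, OpenCV 4.12 (cv2) and the standard library are available. Lean on these libraries where they do the work, as an engineer would, in place of code of your own. Each camera call takes 0.05 s, during which the arm holds its last target. There are 200 camera calls.

## Working session

There is one attempt and no reset: what is moved stays moved. The work goes in short steps, Python scripts to look and compute and a shell command to move; the robot and the scene stay as the last step left them, time stands still between calls to the robot, and variables do not carry over. Pictures are saved under pics/ and viewed, at most 10 in all, crops included, and the job is handed in when it is done.

```bash
ls; mkdir -p pics
python3 - <<'E'
from plant import bot, viewer
import cv2,numpy as np
s=bot.get_state(); print(s['tcp_pos'],np.round(s['ee_rot'],3),s['width'],s['time'])
for n in ['scene','side']:
    im=viewer.capture(n); cv2.imwrite(f'pics/{n}0.png',im[:,:,::-1]); p=viewer.camera_params(n)
    print(n,p['K'],p['rvec'],p['tvec'])
E
```

```text
pics
[ 0.18002981 -0.54536862  0.23039148] [[ 0.95   0.313 -0.   ]
 [ 0.313 -0.95   0.002]
 [ 0.    -0.002 -1.   ]] 1.004897517294891 0.0
scene [[536.68764964   0.         277.18410819]
 [  0.         536.68764964 200.52892676]
 [  0.           0.           1.        ]] [ 0.6446266  -2.61966226  1.13607029] [0.56501908 0.10478698 1.04590369]
side [[483.40185796   0.         278.04146285]
 [  0.         483.40185796 206.93370942]
 [  0.           0.           1.        ]] [ 2.18169474  0.08513193 -0.04510589] [-0.53964499  0.1407877   0.7551659 ]
```

View pics/scene0.png

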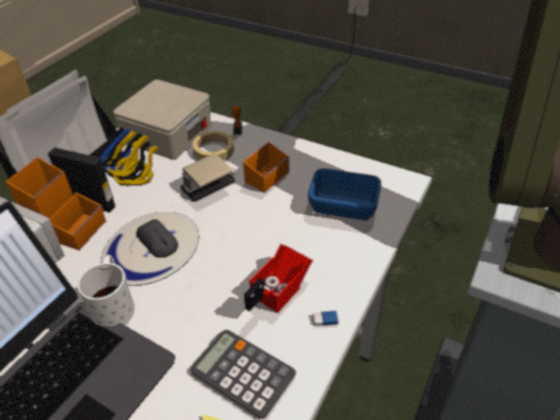

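View pics/side0.png

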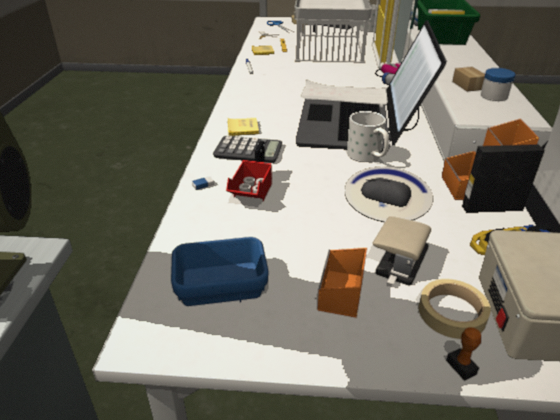

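The scene picture shows the scoop at about (280,278), its grip at (255,294), the bin at (345,193) and the orange box at (266,166). In the side picture the bin is at (220,268), the scoop at (250,180), and the grip at about (263,150), in front of the calculator. I'll slice the masks at the known heights, using both views.

```bash
cat > h.py <<'E'
import cv2,numpy as np
from plant import bot,viewer
def cam(n):
    p=viewer.camera_params(n); return p['K'],cv2.Rodrigues(np.array(p['rvec']))[0],np.array(p['tvec']).ravel()
def ray(n,uv):
    K,R,t=cam(n); d=R.T@np.linalg.inv(K)@np.array([uv[0],uv[1],1.]); return -R.T@t,d/np.linalg.norm(d)
def plane(n,uv,z):
    c,d=ray(n,uv); return c+d*(z-c[2])/d[2]
def tri(uv1,uv2,a='scene',b='side'):
    c1,d1=ray(a,uv1);c2,d2=ray(b,uv2)
    s=np.linalg.lstsq(np.c_[d1,-d2],c2-c1,rcond=None)[0]
    p,q=c1+d1*s[0],c2+d2*s[1]; return (p+q)/2,np.linalg.norm(p-q)
def proj(n,X):
    K,R,t=cam(n); return cv2.projectPoints(np.array(X,float).reshape(-1,3),cv2.Rodrigues(R)[0],t,K,None)[0].reshape(-1,2)
def slice_(masks,z,lo,hi,st=.001):
    gx,gy=np.meshgrid(np.arange(lo[0],hi[0],st),np.arange(lo[1],hi[1],st),indexing='ij')
    X=np.c_[gx.ravel(),gy.ravel(),np.full(gx.size,z)]; ok=np.ones(len(X),bool)
    for n,m in masks.items():
        u=np.round(proj(n,X)).astype(int); i=(u[:,0]>=0)&(u[:,0]<560)&(u[:,1]>=0)&(u[:,1]<420)
        ok&=i; ok[i]&=m[u[i,1],u[i,0]]>0
    return X[ok,:2]
def mask(im,c):
    h=cv2.cvtColor(im,cv2.COLOR_RGB2HSV)
    if c=='blue': return cv2.inRange(h,(95,100,25),(125,255,255))
    if c=='red': return cv2.inRange(h,(0,170,60),(4,255,255))|cv2.inRange(h,(172,170,60),(180,255,255))
    if c=='orange': return cv2.inRange(h,(6,150,60),(16,255,255))
    if c=='black': return cv2.inRange(h,(0,0,0),(180,255,50))
E
python3 - <<'E'
from h import *
ims={n:cv2.imread(f'pics/{n}0.png')[:,:,::-1].copy() for n in ['scene','side']}
for c,z,uv in [('blue',.052,(345,193)),('red',.045,(280,278)),('orange',.062,(266,166))]:
    p=plane('scene',uv,z)[:2]; print(c,p)
    ms={n:mask(im,c) for n,im in ims.items()}
    if c=='blue': ms={n:cv2.morphologyEx(m,cv2.MORPH_CLOSE,np.ones((7,7))) for n,m in ms.items()}
    P=slice_(ms,z,p-.12,p+.12)
    print(len(P), cv2.minAreaRect(P.astype(np.float32)) if len(P) else '')
a=cv2.resize(ims['scene'][235:320,225:325],None,fx=4,fy=4,interpolation=2);b=cv2.resize(ims['side'][130:215,215:315],None,fx=4,fy=4,interpolation=2)
cv2.imwrite('pics/z.png',np.hstack([a,b])[:,:,::-1])
E
```

```text
blue [0.43499139 0.08465697]
12633 ((0.4435317814350128, 0.06448047608137131), (0.1423014998435974, 0.09617674350738525), 12.875005722045898)
red [0.45244675 0.33948983]
3687 ((0.4574645757675171, 0.3289448022842407), (0.12089161574840546, 0.07437151670455933), 85.03026580810547)
orange [0.61826734 0.0914497 ]
3601 ((0.6378780603408813, 0.0600772500038147), (0.08486517518758774, 0.054163090884685516), 79.99195098876953)
```

View pics/z.png

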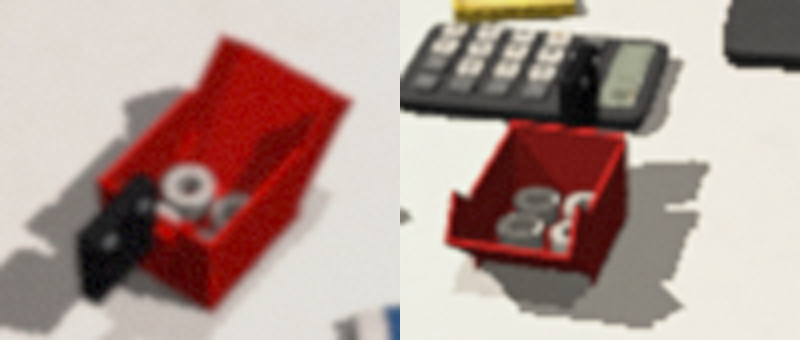

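The zoom shows the scoop with its lip towards the bin and four rings on its floor. The cheek tips in the scene picture are near (280.5,244.5) and (312.5,260.5), and the grip plate's top edge runs from (245.5,293.8) to (262.5,280).

Run:
```python
from h import *
np.set_printoptions(precision=4,suppress=True)
S=lambda x,y:(225+x/4-.4,235+y/4-.4); D=lambda x,y:(215+(x-400)/4-.4,130+y/4-.4)
pts={'tipA':(S(350,102),D(450,193)),'tipB':(S(222,38),D(574,178)),'tipBlow':(S(222,38),D(574,200)),
'backL':(S(100,182),D(624,135)),'backR':(S(212,245),D(512,122)),
'lipA':(S(340,105),D(447,243)),'gripfront':(S(152,180),D(580,45)),'grip centre':(S(118,238),D(580,82))}
for k,(a,b) in pts.items(): print(k,*tri(a,b))
for uv in [(152,178),(85,235),(150,188),(78,232)]: print('griptop',plane('scene',S(*uv),.078))
for uv in [(155,225),(92,302)]: print('gripbot',plane('scene',S(*uv),.032))
print('side griptop',plane('side',D(567,40),.078),plane('side',D(598,40),.078))
for n in ['scene','side']: print(n,ray(n,(280,210))[0])
```

```text
tipA [0.4173 0.2881 0.0604] 0.0065756712344977
tipB [0.4798 0.2886 0.0719] 0.0019365515732848333
tipBlow [0.4817 0.2822 0.0642] 0.000996644471341451
backL [0.4967 0.3712 0.049 ] 0.00011154391291626426
backR [0.4367 0.3792 0.0494] 0.0014372675608359516
lipA [0.422  0.2758 0.0414] 0.004114187426069355
gripfront [0.4666 0.3875 0.089 ] 0.013558451529068725
grip centre [0.4698 0.4024 0.0617] 0.002054376805847011
griptop [0.4648 0.3785 0.078 ]
griptop [0.4748 0.4177 0.078 ]
griptop [0.4629 0.3836 0.078 ]
griptop [0.4782 0.4177 0.078 ]
gripbot [0.4703 0.3696 0.032 ]
gripbot [0.4743 0.4182 0.032 ]
side griptop [0.4625 0.4187 0.078 ] [0.4788 0.42   0.078 ]
scene [0.1543 0.8725 0.7994]
side [ 0.5804 -0.4932  0.5489]
```

Scoop: back-wall centre about (0.467, 0.375), heading about -98°, so the grip is about (0.470, 0.397). Its heights come out as given (49 mm back corners). Bin centre: (0.4435, 0.0645), long side at 13°.

Moves can only turn about the tool's z, so tipping needs thought. First I'll see what the arm does at its limit, moving straight up in free air.

```bash
python3 -m crank '0 0 -0.05 0 0.0854;0 0 -0.05 0 0.0854;0 0 -0.05 0 0.0854;0 0 -0.05 0 0.0854;0 0 -0.05 0 0.0854;0 0 -0.05 0 0.0854;0 0 -0.05 0 0.0854;0 0 -0.05 0 0.0854;0 0 -0.05 0 0.0854;0 0 -0.05 0 0.0854'; python3 -c "
from plant import bot;import numpy as np
s=bot.get_state();print(np.round(s['qpos'],1),np.round(s['ee_rot'],3),s['time'])"
```

```text
time: 1.1
tcp_pos: [0.1775, -0.5381, 0.7157]
ee_rot: [[0.95, 0.313, 0.002], [0.313, -0.95, -0.007], [0.0, 0.008, -1.0]]
ft_force: [15.7, -46.8, 113.1]
width: 1.0
finger_force: 0.0
[-7.600e+01  2.300e+01  8.200e+00  1.000e-01  1.484e+02 -4.200e+00] [[ 0.95   0.313  0.002]
 [ 0.313 -0.95  -0.007]
 [ 0.     0.008 -1.   ]] 1.1
```

At the limit the arm simply stops and does not tilt, and the wrist force jumps, so I won't do that again. The scoop must therefore be tipped by letting it pivot about the pads. I'll back off and go to the scoop.

```bash
python3 -m crank '0.005 -0.005 0.02 0 0.0854;0.015 -0.012 0.022 0 0.0854;0.033 -0.025 0.022 0 0.0854;0.033 -0.025 0.022 0 0.0854;0.033 -0.025 0.022 0 0.0854;0.033 -0.025 0.022 0 0.0854;0.033 -0.025 0.022 0 0.0854;0.033 -0.025 0.022 0 0.0854;0.033 -0.025 0.022 0 0.0854;0.033 -0.025 0.022 0 0.0854'
python3 -m crank '0.033 -0.025 0.022 0 0.0854;0.033 -0.025 0.022 0 0.0854;0.033 -0.025 0.022 0 0.0854;0.033 -0.025 0.022 0 0.0854;0.033 -0.025 0.022 0 0.0854;0.033 -0.025 0.022 0 0.0854;0.033 -0.025 0.022 0 0.0854;0 0 0 -8 0.0854;0 0 0 -8 0.0854;0 0 0 -8 0.0854'
python3 -m crank '0 0 0 -8 0.0854;0 0 0 -8 0.0854;0 0 0 -8 0.0854;0 0 0 -8 0.0854;0 0 0 -8 0.0854'
```

```text
time: 2.1
tcp_pos: [0.3803, -0.2435, 0.4944]
ee_rot: [[0.95, 0.313, 0.002], [0.313, -0.95, -0.008], [-0.0, 0.008, -1.0]]
ft_force: [0.3, -1.1, 0.1]
width: 0.998
finger_force: 0.0
time: 3.1
tcp_pos: [0.5446, -0.0072, 0.339]
ee_rot: [[0.735, 0.678, 0.0], [0.678, -0.735, -0.008], [-0.005, 0.006, -1.0]]
ft_force: [-0.4, 0.3, -0.3]
width: 1.003
finger_force: 0.0
time: 3.6
tcp_pos: [0.5445, -0.0078, 0.3395]
ee_rot: [[0.129, 0.992, 0.001], [0.992, -0.129, -0.008], [-0.008, 0.002, -1.0]]
ft_force: [-0.6, -0.2, -0.2]
width: 0.998
finger_force: 0.0
```

```bash
python3 -m crank '0.039 -0.0126 0.014 0 0.0854;0.039 -0.0126 0.014 0 0.0854;0.039 -0.0126 0.014 0 0.0854;0.039 -0.0126 0.014 0 0.0854;0.039 -0.0126 0.014 0 0.0854;0.039 -0.0126 0.014 0 0.0854;0.039 -0.0126 0.014 0 0.0854;0.039 -0.0126 0.014 0 0.0854;0.039 -0.0126 0.014 0 0.0854;0.039 -0.0126 0.014 0 0.0854'
python3 -m crank '0 0 0 0 0.0854;0 0 0 0 0.0854'
python3 - <<'E'
from h import *
p=viewer.camera_params('wrist'); print(p)
im=viewer.capture('wrist'); cv2.imwrite('pics/w1.png',im[:,:,::-1])
E
```

```text
time: 4.6
tcp_pos: [0.4721, 0.3959, 0.1957]
ee_rot: [[0.134, 0.991, 0.002], [0.991, -0.134, -0.008], [-0.008, 0.003, -1.0]]
ft_force: [0.6, 0.3, -0.5]
width: 1.002
finger_force: 0.0
time: 4.8
tcp_pos: [0.4719, 0.3948, 0.1955]
ee_rot: [[0.132, 0.991, 0.001], [0.991, -0.132, -0.01], [-0.01, 0.002, -1.0]]
ft_force: [0.7, -0.5, 0.9]
width: 1.001
finger_force: 0.0
{'K': array([[325.1922621 ,   0.        , 283.64439321],
       [  0.        , 325.1922621 , 210.17879616],
       [  0.        ,   0.        ,   1.        ]]), 'rvec': array([-2.85180866,  0.18975727,  0.02378263]), 'tvec': array([-0.41613311,  0.40805636,  0.46953799])}
```

View pics/w1.png

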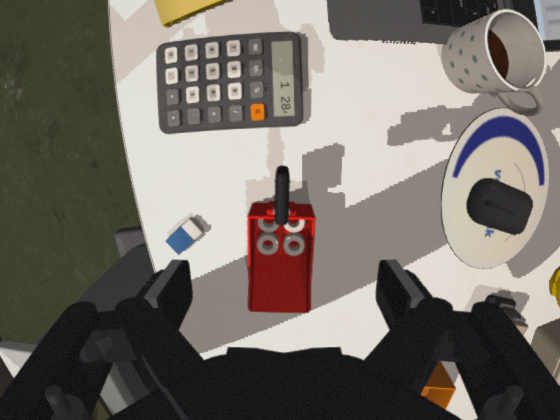

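The wrist picture shows the scoop from above: grip plate from about (283,168) to (282,222), back corners (250,205) and (314,206), front corners (249,310) and (310,311).

```bash
cat >> h.py <<'E'
def wplane(p,uv,z):
    K,R,t=p['K'],cv2.Rodrigues(np.array(p['rvec']))[0],np.array(p['tvec']).ravel()
    q=cv2.fisheye.undistortPoints(np.array([[uv]],float),K,np.zeros(4))[0,0]
    d=R.T@np.array([q[0],q[1],1]); c=-R.T@t; return c+d*(z-c[2])/d[2]
E
python3 - <<'E'
from h import *
np.set_printoptions(precision=4,suppress=True)
p=viewer.camera_params('wrist')
im=cv2.imread('pics/w1.png')[:,:,::-1].copy()
m=mask(im,'black'); m[:160]=0;m[225:]=0;m[:,:262]=0;m[:,262+40:]=0
v,u=np.nonzero(m); print(u.min(),u.max(),v.min(),v.max())
for vv in (172,180,190,200,210): uu=u[v==vv]; print(vv,uu.min(),uu.max(),wplane(p,(uu.mean(),vv),.078))
for uv in [(250,205),(314,206)]: print('back',wplane(p,uv,.05))
for uv in [(249,310),(310,311)]: print('front',wplane(p,uv,.065))
E
```

```text
275 288 166 223
172 277 287 [0.4751 0.4198 0.078 ]
180 276 288 [0.4749 0.4132 0.078 ]
190 277 287 [0.4735 0.4049 0.078 ]
200 275 288 [0.4718 0.3966 0.078 ]
210 276 287 [0.4706 0.3881 0.078 ]
back [0.4411 0.3887 0.05  ]
back [0.4994 0.3799 0.05  ]
front [0.4235 0.2857 0.065 ]
front [0.4838 0.2764 0.065 ]
```

```bash
python3 -m crank '0.009 0 0.02 1 0.0854;0.009 0 0.025 0 0.0854;0 0 0.03 0 0.0854;0 0 0.03 0 0.0854;0 0 0.025 0 0.07;0 0 0.02 0 0.07;0 0 0.012 0 0.06;0 0 0.008 0 0.05;0 0 0 0 0.04;0 0 0 0 0.03'
python3 -m crank '0 0 0 0 0.02;0 0 0 0 0.011;0 0 0 0 0.011;0 0 0 0 0.011;0 0 0 0 0.011;0 0 0 0 0.011'
python3 - <<'E'
from h import *
im=viewer.capture('side'); cv2.imwrite('pics/s1.png',im[:,:,::-1])
E
```

```text
time: 5.85
tcp_pos: [0.4767, 0.411, 0.0275]
ee_rot: [[0.152, 0.988, 0.004], [0.988, -0.152, -0.007], [-0.006, 0.005, -1.0]]
ft_force: [-0.1, -0.1, -0.1]
width: 0.353
finger_force: 0.0
time: 6.45
tcp_pos: [0.4762, 0.4116, 0.0278]
ee_rot: [[0.152, 0.988, 0.004], [0.988, -0.152, -0.007], [-0.006, 0.005, -1.0]]
ft_force: [-1.0, 0.4, 6.9]
width: 0.139
finger_force: 30.9
```

```bash
python3 -m crank '0 0 -0.002 0 0.008;0 0 -0.002 0 0.008;0 0 -0.004 0 0.008;0 0 -0.01 0 0.008;0 0 -0.01 0 0.008;0 0 -0.01 0 0.008;0 0 0 0 0.008'
python3 - <<'E'
from h import *
s=bot.get_state();print(s['wrist_torque'],s['finger_force'],s['width'])
a=viewer.capture('side');b=viewer.capture('scene')
cv2.imwrite('pics/s2.png',cv2.resize(np.hstack([a[100:240,180:320],b[215:355,200:340]]),None,fx=2.8,fy=2.8,interpolation=2)[:,:,::-1])
E
```

```text
time: 7.2
tcp_pos: [0.4771, 0.4122, 0.067]
ee_rot: [[0.152, 0.988, 0.006], [0.988, -0.152, -0.005], [-0.004, 0.007, -1.0]]
ft_force: [1.2, 0.7, -1.7]
width: 0.129
finger_force: 58.4
[ 0.16105475 -0.05448953 -0.00958893] 58.41577112674713 0.12878888946249262
```

View pics/s2.png

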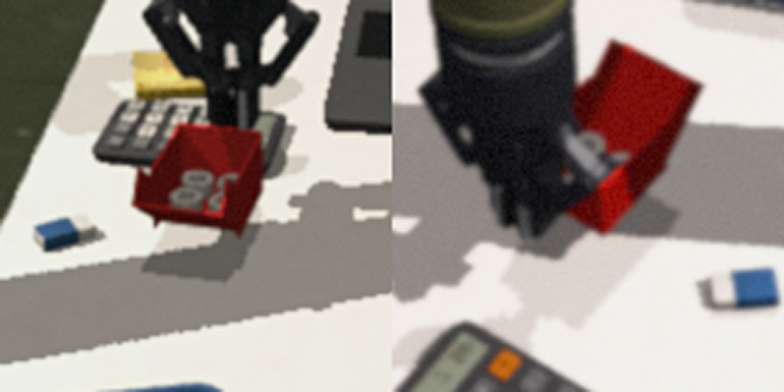

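The rings and the scoop lifted level. The grip force follows the commanded opening (11 mm gives 31 N, 8 mm gives 58 N), so easing the grip over the bin should let the scoop pivot lip-down between the pads. I'll carry it there now.

```bash
python3 -m crank '0 0 -0.01 0 0.008;-0.005 0 -0.015 0 0.008;-0.01 0 -0.015 0 0.008;-0.015 0 -0.015 0 0.008;-0.02 0 -0.015 0 0.008;-0.025 0 -0.015 0 0.008;-0.025 0 -0.01 0 0.008;-0.025 0 -0.005 0 0.008;-0.025 0 -0.004 0 0.008;-0.025 0 0 0 0.008'
python3 -m crank '-0.025 0 0 0 0.008;-0.025 0 0 0 0.008;-0.025 0 0 0 0.008;-0.02 0.001 0 0 0.008;-0.015 0.001 0 0 0.008;-0.01 0 0 0 0.008;-0.005 0 0 0 0.008;0 0 0 -3 0.008;0 0 0 -5 0.008;0 0 0 -5 0.008'
python3 -m crank '0 0 0 -5 0.008;0 0 0 -3 0.008;0 0 0 -0.6 0.008;0 0 0 0 0.008;0 0 0 0 0.008'
python3 -c "
from plant import bot
s=bot.get_state();print(s['wrist_torque'])"
```

```text
time: 8.3
tcp_pos: [0.4486, 0.2371, 0.172]
ee_rot: [[0.152, 0.988, 0.005], [0.988, -0.152, -0.007], [-0.006, 0.006, -1.0]]
ft_force: [0.4, 0.6, -1.9]
width: 0.137
finger_force: 58.5
time: 9.3
tcp_pos: [0.4318, 0.1153, 0.1713]
ee_rot: [[-0.078, 0.997, 0.003], [0.997, 0.078, -0.007], [-0.008, 0.002, -1.0]]
ft_force: [-0.4, 0.5, -2.5]
width: 0.135
finger_force: 58.4
time: 9.8
tcp_pos: [0.4318, 0.1153, 0.1709]
ee_rot: [[-0.222, 0.975, 0.003], [0.975, 0.222, -0.008], [-0.008, 0.001, -1.0]]
ft_force: [-0.1, 0.7, -3.2]
width: 0.134
finger_force: 58.5
[ 0.15867463  0.03134561 -0.00135388]
```

Run:
```python
from h import *
a=viewer.capture('side');b=viewer.capture('scene')
cv2.imwrite('pics/s3.png',cv2.resize(np.hstack([a[60:320,120:370],b[60:320,240:490]]),None,fx=1.6,fy=1.6,interpolation=2)[:,:,::-1])
```

```text
(no output)
```

View pics/s3.png

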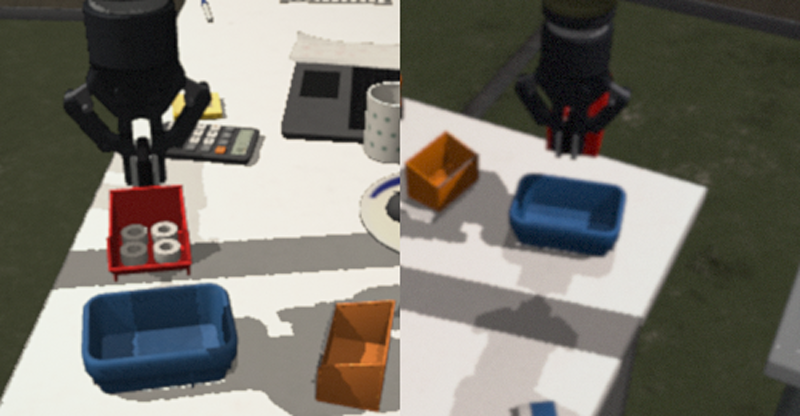

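The level scoop with its four rings is in line with the bin's short side. Now I'll ease the grip in small steps.

```bash
for k in 1; do python3 -m crank '0 0 0 0 0.0105;0 0 0 0 0.0108;0 0 0 0 0.011'; python3 -c "
from plant import bot
s=bot.get_state();print(s['wrist_torque'],s['width'])"; done
python3 -m crank '0 0 0 0 0.0112;0 0 0 0 0.0114'; python3 -c "
from plant import bot
s=bot.get_state();print(s['wrist_torque'],s['width'])"
```

```text
time: 10.2
tcp_pos: [0.4319, 0.1152, 0.1709]
ee_rot: [[-0.223, 0.975, 0.003], [0.975, 0.223, -0.008], [-0.008, 0.001, -1.0]]
ft_force: [0.3, -0.1, -2.5]
width: 0.131
finger_force: 58.5
[0.16540044 0.06975616 0.01289582] 0.1313764504242933
time: 10.4
tcp_pos: [0.4319, 0.1152, 0.1709]
ee_rot: [[-0.223, 0.975, 0.003], [0.975, 0.223, -0.008], [-0.008, 0.001, -1.0]]
ft_force: [-0.0, -0.3, -1.9]
width: 0.136
finger_force: 37.4
[0.12085045 0.03929655 0.01417882] 0.13626542925998758
```

```bash
python3 -m crank '0 0 0 0 0.0115;0 0 0 0 0.0115'; python3 -c "
from plant import bot
s=bot.get_state();print(s['wrist_torque'],s['width'])"
python3 -m crank '0 0 0 0 0.0116;0 0 0 0 0.0116'; python3 -c "
from plant import bot
s=bot.get_state();print(s['wrist_torque'],s['width'])"
python3 - <<'E'
from h import *
for n,c in [('side',0)]:
    m=mask(viewer.capture(n),'red'); v,u=np.nonzero(m); print(n,len(u),u.min(),u.max(),v.min(),v.max())
m=mask(cv2.imread('pics/s3.png')[:,:,::-1].copy(),'red');v,u=np.nonzero(m[:,:400]);print(len(u)/2.56,u.min()/1.6+120,u.max()/1.6+120,v.min()/1.6+60,v.max()/1.6+60)
E
```

```text
time: 10.6
tcp_pos: [0.4319, 0.1152, 0.1709]
ee_rot: [[-0.223, 0.975, 0.003], [0.975, 0.223, -0.008], [-0.008, 0.001, -1.0]]
ft_force: [0.1, 0.0, -3.4]
width: 0.137
finger_force: 31.2
[ 0.15182627  0.05515089 -0.0079844 ] 0.13678688989710838
time: 10.8
tcp_pos: [0.4319, 0.1152, 0.1709]
ee_rot: [[-0.223, 0.975, 0.003], [0.975, 0.223, -0.008], [-0.008, 0.001, -1.0]]
ft_force: [0.7, 0.2, -2.3]
width: 0.136
finger_force: 24.9
[ 0.16616525  0.01451287 -0.06400447] 0.13597708345199555
side 1721 188 505 176 327
1583.203125 187.5 238.75 175.625 232.5
```

```bash
cat > t.py <<'E'
from h import *
s=bot.get_state(); m=mask(viewer.capture('side'),'red')[:,170:270]; v,u=np.nonzero(m)
print(np.round(s['wrist_torque'],2),len(u),v.min(),v.max())
E
python3 -m crank '0 0 0 0 0.0117;0 0 0 0 0.0117' | grep finger; python3 t.py
python3 -m crank '0 0 0 0 0.01175;0 0 0 0 0.01175' | grep finger; python3 t.py
python3 -m crank '0 0 0 0 0.0118' | grep finger; python3 t.py
```

```text
finger_force: 18.6
[ 0.13  0.09 -0.02] 1611 176 234
finger_force: 15.5
[ 0.13  0.06 -0.01] 1606 176 234
finger_force: 12.3
[ 0.14  0.06 -0.04] 1606 176 233
```

```bash
python3 -m crank '0 0 0 0 0.01183' | grep finger; python3 t.py
python3 -m crank '0 0 0 0 0.01186' | grep finger; python3 t.py
python3 -m crank '0 0 0 0 0.01189' | grep finger; python3 t.py
```

```text
finger_force: 10.2
[ 0.14  0.05 -0.01] 1925 180 244
finger_force: 7.9
[0.1  0.1  0.07] 2450 185 264
finger_force: 5.7
[0.13 0.09 0.01] 2427 186 265
```

```bash
python3 - <<'E'
from h import *
a=viewer.capture('side');b=viewer.capture('scene')
cv2.imwrite('pics/s4.png',cv2.resize(np.hstack([a[60:320,120:370],b[60:320,240:490]]),None,fx=1.6,fy=1.6,interpolation=2)[:,:,::-1])
E
python3 t.py
```

```text
[ 0.02 -0.01 -0.  ] 2381 186 264
```

View pics/s4.png

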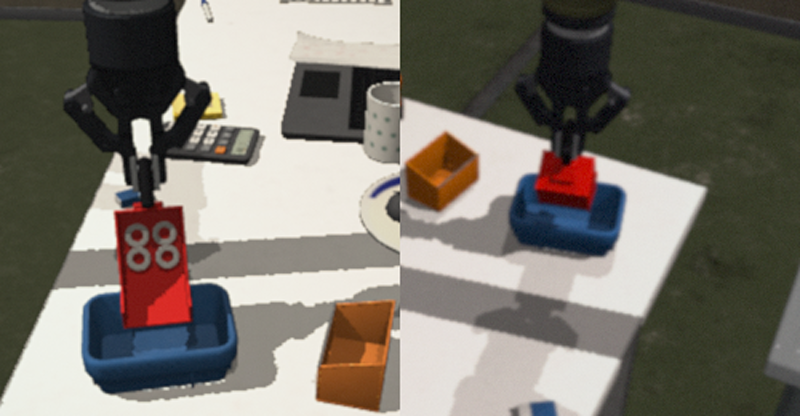

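The scoop has pivoted to a steep lip-down pose over the bin, with its lip at about (217,263) in the side picture. The rings still stick by friction, so I'll work out the tilt and ease further.

```bash
cat > t.py <<'E'
from h import *
s=bot.get_state(); m=mask(viewer.capture('side'),'red')[:,:275]; m[:,:150]=0; v,u=np.nonzero(m)
R=s['ee_rot']; piv=s['tcp_pos']+np.array([0,0,.019]); f=-R[:,0]; f[2]=0; f/=np.linalg.norm(f)
th=np.radians(np.arange(0,100)); X=piv+.144*(np.cos(th)[:,None]*f-np.sin(th)[:,None]*[0,0,1]); q=proj('side',X)
print(len(u),v.min(),v.max(),'tilt~',np.abs(q[:,1]-v.max()+2).argmin(), q[[0,50,70,90],1].round())
E
python3 t.py; python3 -m crank '0 0 0 0 0.01191;0 0 0 0 0.01191' | grep finger; python3 t.py
python3 -m crank '0 0 0 0 0.01193;0 0 0 0 0.01193' | grep finger; python3 t.py
```

```text
2391 186 264 tilt~ 40 [224. 263. 257. 241.]
finger_force: 4.5
2317 186 264 tilt~ 40 [224. 263. 257. 241.]
finger_force: 3.4
2313 186 264 tilt~ 40 [224. 263. 257. 241.]
```

```bash
cat >> t.py <<'E'
y=R[:,1]
def P(x,z,t): return piv+(x*np.cos(t)+z*np.sin(t))*f+(-x*np.sin(t)+z*np.cos(t))*np.array([0,0,1])
out=[]
for d in range(30,100,10):
    t=np.radians(d); out.append((d,proj('side',[P(.034,.005,t),P(.144,0,t)])[:,1].round(1).tolist()))
print(out)
E
python3 t.py
```

```text
2310 186 264 tilt~ 40 [224. 263. 257. 241.]
[(30, [184.0, 257.6]), (40, [186.2, 262.0]), (50, [187.6, 263.2]), (60, [188.4, 261.3]), (70, [188.5, 256.8]), (80, [187.8, 250.0]), (90, [186.5, 241.3])]
```

```bash
python3 -m crank '-0.015 0 0 0 0.01193;0.003 0 0 0 0.01193;0.004 0 0 0 0.01193;0.004 0 0 0 0.01193;0.004 0 0 0 0.01193' | grep -E 'finger|tcp'; python3 t.py
python3 -m crank '-0.02 0 0 0 0.01194;0.005 0 0 0 0.01194;0.005 0 0 0 0.01194;0.005 0 0 0 0.01194;0.005 0 0 0 0.01194' | grep -E 'finger|tcp'; python3 t.py
```

```text
tcp_pos: [0.4318, 0.116, 0.171]
finger_force: 3.1
2844 180 255 tilt~ 24 [223. 263. 256. 241.]
[(30, [183.7, 257.2]), (40, [185.8, 261.6]), (50, [187.3, 262.8]), (60, [188.1, 260.9]), (70, [188.1, 256.4]), (80, [187.5, 249.6]), (90, [186.2, 240.9])]
tcp_pos: [0.4316, 0.1161, 0.1709]
finger_force: 2.6
2961 184 260 tilt~ 67 [223. 263. 256. 241.]
[(30, [183.7, 257.1]), (40, [185.8, 261.6]), (50, [187.3, 262.7]), (60, [188.1, 260.9]), (70, [188.1, 256.4]), (80, [187.5, 249.6]), (90, [186.2, 240.9])]
```

Run:
```python
from h import *
a=viewer.capture('side');b=viewer.capture('scene')
cv2.imwrite('pics/s5.png',cv2.resize(np.hstack([a[140:320,150:300],b[80:260,280:430]]),None,fx=2.6,fy=2.6,interpolation=2)[:,:,::-1])
```

```text
(no output)
```

View pics/s5.png

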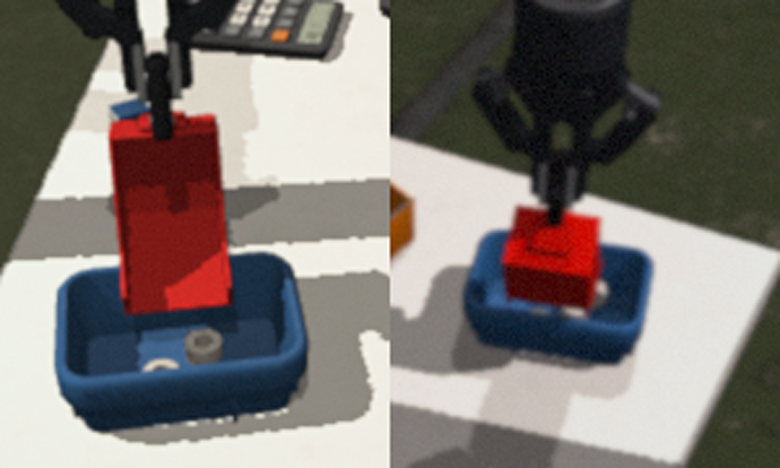

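The scoop is empty, with its floor and slope fully visible. Two rings show in the bin in the side view, at about (158,368) and (203,345) of the crop, and three in the scene view. Now I'll tighten, lift and carry the scoop back to free desk.

```bash
python3 -m crank '0 0 0 0 0.0115;0 0 0 0 0.009;0 0 -0.01 0 0.008;0 0 -0.02 0 0.008;0 0 -0.02 0 0.008;0 0 -0.01 0 0.008;0.01 0.005 0 0 0.008;0.02 0.01 0 0 0.008;0.03 0.015 0 0 0.008;0.03 0.015 0 0 0.008'
python3 -m crank '0.03 0.015 0 0 0.008;0.025 0.015 0 0 0.008;0.015 0.01 0 0 0.008;0.01 0.005 0 0 0.008;0 0 0 0 0.008'
python3 - <<'E'
from h import *
a=viewer.capture('side');b=viewer.capture('scene')
cv2.imwrite('pics/s6.png',cv2.resize(np.hstack([a[60:320,150:350],b[90:350,240:440]]),None,fx=2,fy=2,interpolation=2)[:,:,::-1])
E
```

```text
time: 14.9
tcp_pos: [0.4554, 0.2147, 0.2294]
ee_rot: [[-0.221, 0.975, 0.002], [0.975, 0.221, -0.008], [-0.008, -0.0, -1.0]]
ft_force: [1.3, 0.6, -1.8]
width: 0.124
finger_force: 59.5
time: 15.4
tcp_pos: [0.4817, 0.3024, 0.2288]
ee_rot: [[-0.224, 0.975, 0.002], [0.975, 0.224, -0.008], [-0.008, -0.0, -1.0]]
ft_force: [-0.4, -0.4, -1.2]
width: 0.127
finger_force: 59.5
```

View pics/s6.png

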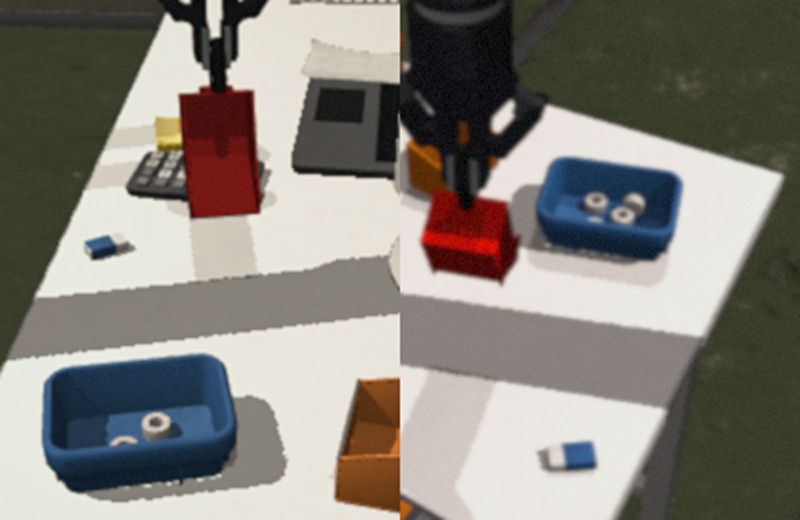

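The scene view shows all four rings in the bin: (596,202), (633,203), (622,215) and (595,220). The scoop is empty and still tilted. I'll lower it, loosen moderately, and drag it backwards while going down so the desk levels it.

```bash
python3 -m crank '0 0 0.015 0 0.008;0 0 0.025 0 0.008;0 0 0.025 0 0.009;0 0 0.015 0 0.01;0 0 0.009 0 0.011;0 0 0 0 0.0115;0 0 0 0 0.0118;0.004 0 0.003 0 0.0118;0.008 0 0.007 0 0.0118;0.008 0 0.007 0 0.0118'
python3 -m crank '0.008 0 0.007 0 0.0118;0.008 0 0.007 0 0.0118;0.008 0 0.007 0 0.0118' | grep -E 'tcp|ft|fing'
python3 -m crank '0.008 0 0.007 0 0.0118;0.008 0 0.007 0 0.0118;0.008 0 0.007 0 0.0118'| grep -E 'tcp|ft|fing'; python3 t.py
```

```text
time: 16.5
tcp_pos: [0.4778, 0.3211, 0.1236]
ee_rot: [[-0.222, 0.975, 0.004], [0.975, 0.222, -0.007], [-0.007, 0.002, -1.0]]
ft_force: [-0.3, 0.6, -0.3]
width: 0.137
finger_force: 9.1
tcp_pos: [0.4728, 0.3476, 0.1042]
ft_force: [-4.1, 5.4, 11.6]
finger_force: 14.5
tcp_pos: [0.4679, 0.3703, 0.0829]
ft_force: [-4.0, 4.8, 15.5]
finger_force: 14.6
1627 153 209 tilt~ 76 [177. 211. 209. 200.]
[(30, [153.3, 204.7]), (40, [155.0, 209.3]), (50, [156.3, 211.5]), (60, [157.1, 211.4]), (70, [157.3, 209.2]), (80, [157.0, 205.2]), (90, [156.2, 199.5])]
```

```bash
python3 -m crank '0.01 0 0.006 0 0.01185;0.01 0 0.006 0 0.01185;0.01 0 0.006 0 0.01185' | grep -E 'tcp|ft|fing'
python3 -m crank '0.008 0 0.006 0 0.01185;0.008 0 0.006 0 0.01185;0.006 0 0.006 0 0.01185'| grep -E 'tcp|ft|fing'; python3 t.py
```

```text
tcp_pos: [0.4609, 0.3977, 0.0631]
ft_force: [1.1, 0.1, 1.5]
finger_force: 9.7
tcp_pos: [0.4547, 0.417, 0.0434]
ft_force: [0.9, -1.1, 0.2]
finger_force: 9.5
1141 154 192 tilt~ 8 [182. 214. 211. 202.]
[(30, [158.9, 207.3]), (40, [160.5, 211.5]), (50, [161.7, 213.5]), (60, [162.4, 213.4]), (70, [162.6, 211.3]), (80, [162.3, 207.5]), (90, [161.5, 202.1])]
```

```bash
python3 -m crank '0 0 0.003 0 0.01185;0 0 0.003 0 0.01185' | grep -E 'tcp|ft|fing'
python3 -m crank '0 0 0.003 0 0.01185;0 0 0.003 0 0.01185' | grep -E 'tcp|ft|fing'; python3 t.py | head -1
python3 - <<'E'
from h import *
# lip line candidates and back corners vs a level scoop with the pads at grip rear
for n in ['side','scene']:
    im=viewer.capture(n); cv2.imwrite(f'pics/{n}7.png',im[:,:,::-1])
    m=mask(im,'red'); x0,x1=(180,300) if n=='side' else (200,340)
    m[:, :x0]=0; m[:,x1:]=0; c=max(cv2.findContours(m,0,2)[0],key=cv2.contourArea)
    print(n,cv2.approxPolyDP(c,3,True).reshape(-1,2).tolist())
E
```

```text
tcp_pos: [0.4553, 0.4171, 0.0384]
ft_force: [-0.6, 1.3, 1.9]
finger_force: 9.8
tcp_pos: [0.4557, 0.4168, 0.0326]
ft_force: [-1.4, 0.2, 1.7]
finger_force: 9.8
1047 157 193 tilt~ 4 [187. 218. 215. 206.]
side [[240, 159], [244, 193], [276, 188], [270, 158]]
scene [[277, 253], [277, 269], [287, 279], [292, 256]]
```

```bash
python3 -m crank '0 0 0.002 0 0.01185;0 0 0.002 0 0.01185' | grep -E 'tcp|ft|fing'; python3 t.py | head -1
python3 - <<'E'
from h import *
for z in (.045,.06,.03,.02): a,b=plane('side',(244,193),z),plane('side',(276,188),z); print(z,a,b,np.linalg.norm(a-b))
a,b=plane('side',(240,159),.05),plane('side',(270,158),.05); print(a,b,np.linalg.norm(a-b))
s=bot.get_state(); f=-s['ee_rot'][:,0]; print('expected lip',s['tcp_pos']+.144*f, 'back',s['tcp_pos']+.034*f)
E
```

```text
tcp_pos: [0.4555, 0.4175, 0.0293]
ft_force: [-2.4, 3.8, 11.8]
finger_force: 11.0
1016 158 193 tilt~ 3 [188. 219. 216. 207.]
0.045 [0.45611456 0.26284085 0.045     ] [0.51503926 0.28489055 0.045     ] 0.06291510015726548
0.06 [0.45981331 0.24033287 0.06      ] [0.5169838  0.26172613 0.06      ] 0.061042089813756854
0.03 [0.4524158  0.28534884 0.03      ] [0.51309472 0.30805496 0.03      ] 0.06478811050077406
0.02 [0.44994996 0.30035416 0.02      ] [0.51179836 0.32349791 0.02      ] 0.06603678406311322
[0.43149742 0.38274351 0.05      ] [0.49365853 0.39181767 0.05      ] 0.06281994083334898
expected lip [0.48746475 0.27718218 0.03017543] back [0.46303513 0.38443254 0.02943062]
```

Back-projected at lip height, the lip is 63 mm wide and 2–3 mm from where a level scoop would have it, so the scoop is flat on the desk. I'll open a little, go straight up and look.

```bash
python3 -m crank '0 0 -0.001 0 0.012;0 0 0 0 0.0125;0 0 0 0 0.015;0 0 0 0 0.025;0 0 0 0 0.035;0 0 0 0 0.035;0 0 -0.005 0 0.035;0 0 -0.015 0 0.035;0 0 -0.03 0 0.035;0 0 -0.04 0 0.035'
python3 -m crank '0 0 -0.04 0 0.035;0 0 -0.04 0 0.035;0 0 -0.02 0 0.035;0 0 0 0 0.035' | grep -E 'tcp|time'
python3 - <<'E'
from h import *
a=viewer.capture('side');b=viewer.capture('scene')
cv2.imwrite('pics/s8.png',cv2.resize(np.hstack([a[110:320,150:350],b[120:330,210:410]]),None,fx=2,fy=2,interpolation=2)[:,:,::-1])
ms={'side':mask(a,'blue'),'scene':mask(b,'blue')}
ms={n:cv2.morphologyEx(m,cv2.MORPH_CLOSE,np.ones((7,7))) for n,m in ms.items()}
p=np.array([.4435,.0645]);P=slice_(ms,.052,p-.12,p+.12);print(cv2.minAreaRect(P.astype(np.float32)))
E
```

```text
time: 19.6
tcp_pos: [0.4539, 0.4165, 0.1189]
ee_rot: [[-0.223, 0.975, -0.001], [0.975, 0.223, -0.011], [-0.01, -0.003, -1.0]]
ft_force: [0.1, -0.6, -0.7]
width: 0.412
finger_force: 0.0
time: 20.0
tcp_pos: [0.4569, 0.42, 0.2243]
((0.4438278377056122, 0.0646134689450264), (0.14221280813217163, 0.0957367792725563), 13.736271858215332)
```

View pics/s8.png

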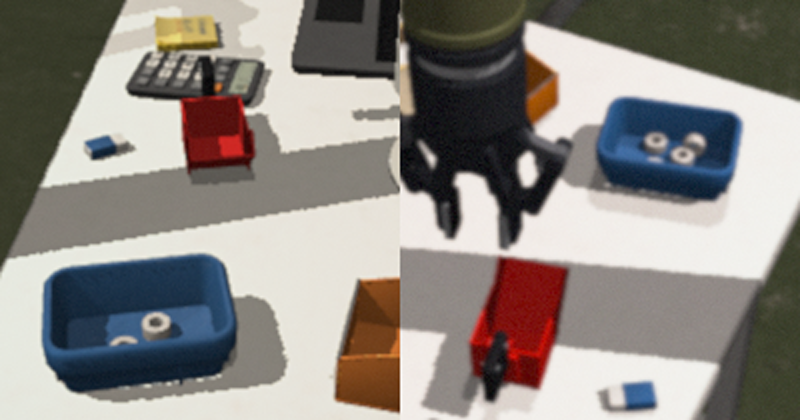

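The picture shows the empty scoop upright on the desk, free of the gripper. The rings are in the bin at (655,142), (695,143) and (682,155), with the fourth just showing at (655,160). The bin has not moved (0.3 mm), so I'll hand in.

```bash
python3 -c "
from plant import bot
print(bot.finish_job())"
```

```text
the job is handed in; nothing more can be done
None
```

The job is handed in: all four rings are in the blue bin, which has not moved, and the empty scoop stands upright on the desk clear of the gripper, after about 20 s; an early move to the arm's limit read 113 N at the wrist at its end (limit 120 N, peak in between not seen).

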